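# Set out the titration bench

## Task

Stand each of the three amber bottles in the white holder whose recess matches its base: the wide round bottle in the wide round recess, the small round one in the small round recess, the square one in the square recess. Only when all three are in, put the full one of the two identical white sample jars (lift to tell) on the middle of the scale's pan, and leave the empty one standing where it was. Set everything down upright without dropping it, and leave the glass flask undisturbed.

Things in the scene. Friction and masses are not known exactly. Their poses are not given: they have to be found in the camera images.
- bottle_wide: The widest amber glass bottle: round, (sizes in mm) body diameter 62 up to 64 above its base, sloping shoulder and narrow neck, white screw cap diameter 36 from 86 to 112 (the top). About 320 g. Easily gripped by the cap. Origin at the centre of the underside, z up.
- bottle_small: The slim amber glass bottle: round, (sizes in mm) body diameter 36 up to 55 above its base, white screw cap diameter 26 from 66 to 90 (the top). About 100 g. Easily gripped by the cap. Origin at the centre of the underside, z up.
- bottle_square: The square amber glass bottle: (sizes in mm) body 44 x 44 up to 58 above its base, white round screw cap diameter 30 from 72 to 96 (the top). About 170 g. Easily gripped by the cap. Origin at the centre of the underside, x and y square to its flat sides, z up.
- jar_1: One of two identical sealed white plastic sample jars with a wide round screw lid and a grey disc on top: (sizes in mm) lid diameter 58, its rim from 56 to 80 above the base, body below it diameter 54, 81 high overall. One jar is full (about 450 g), the other empty (about 60 g), each give or take 15 percent; only lifting tells which. Origin at the centre of the underside, z up.
- jar_2: One of two identical sealed white plastic sample jars with a wide round screw lid and a grey disc on top: (sizes in mm) lid diameter 58, its rim from 56 to 80 above the base, body below it diameter 54, 81 high overall. One jar is full (about 450 g), the other empty (about 60 g), each give or take 15 percent; only lifting tells which. Origin at the centre of the underside, z up.
- flask: Conical clear glass flask with a black stopper, (sizes in mm) diameter 64 at the base, 103 high, standing among the things; not to be moved. Origin at the centre of the underside, z up.
- holder_wide: A fixed white plastic bottle holder (sizes in mm), a 92 x 92 slab 16 high, with one flat-floored recess in its middle, 10 deep (recess floor 6 above the bench): a wide round one, diameter 79, for the wide bottle. Origin at the centre of the slab's underside, right below the recess centre, x and y along the slab's sides, z up.
- holder_small: A fixed white plastic bottle holder (sizes in mm), a 92 x 92 slab 16 high, with one flat-floored recess in its middle, 10 deep (recess floor 6 above the bench): a small round one, diameter 53, for the slim bottle. Origin at the centre of the slab's underside, right below the recess centre, x and y along the slab's sides, z up.
- holder_square: A fixed white plastic bottle holder (sizes in mm), a 92 x 92 slab 16 high, with one flat-floored recess in its middle, 10 deep (recess floor 6 above the bench): a square one, 60 x 60, sides parallel to the slab, for the square bottle (turn it to within 20 degrees of the recess). Origin at the centre of the slab's underside, right below the recess centre, x and y along the slab's sides, z up.
- scale: Small fixed grey bench scale, (sizes in mm) case 110 x 110, 26 high, with a flat round steel pan diameter 80 in its middle, pan top 34 above the bench; the pan does not give. Origin at the centre of the underside, right below the pan's centre, z up.

How it is judged:
By the outcome, as a careful person would: the job done as asked, in the order asked, and still so for the second after the job is handed in, with the robot touching nothing.
It also fails if it takes over 120 s, if anything falls off the work surface, if the arm or the gripper's body presses on something with over 40 N, if the wrist force passes 120 N, or if a joint passes its speed limit or range.

## Robot

A 7-joint arm with a two-finger parallel gripper is mounted at the origin on the work surface. World frame = base frame: x ahead of the robot, y to its left, z up, the work surface at z = 0. Lengths are in mm, angles in rad, forces in N, time in s.
With the tool pointing down it reaches from about 350 to 900 mm from the base axis. Payload 19.9 kg.
Tool frame: the origin (TCP) lies midway between the tips of the shut fingers; the grasp point (between the pads) lies 19 mm behind it (manip.pinch_z is the z of the grasp point in the tool frame, in mm); z points along the fingers, y is the line along which they close (so a half turn about z gives the same grasp; the last joint's range is limited). The gripper opens to 94 mm and grips with 3 to 60 N. Pads are 16 mm wide; open, the fingers measure 119 mm over their backs; the gripper's body (75 mm by 177 mm) begins 78 mm behind the grasp point.
Start: joints at [1.179, 0.417, -0.01, 1.614, 0.005, 1.111, -0.053], TCP at [214.184, -587.129, 177.625] pointing down, gripper open.
Joint ranges: [-2.81, 2.81], [-0.39, 2.02], [-1.27, 1.25], [0.06, 2.57], [-1.19, 4.33], [0.19, 2], [-2.82, 2.82]. Speed limits (rad/s): [1.89, 1.89, 2.39, 2.39, 3.01, 3.01, 3.01].

## Interface

Orientations are given as a unit quaternion [x, y, z, w].
In Python, from cell import manip gives the robot as it stands. The module is installed in compiled form; this text tells all that it offers.
- The arm moves only by the tool send_rows, never from a script. Its argument "rows" is a list that holds one entry, the list of rows, each a list of 7 numbers: the shift along the tool's x, y, z in units of 50 mm (1.0 is 50 mm), then the turn, a rotation vector about the tool's x, y, z in rad, then the finger opening in mm, from 0 to 94. In form: [[[dx, dy, dz, rx, ry, rz, gripper], ...]]. A call has exactly 8 rows; each row shifts and turns the commanded pose from where the row before left it, along the tool's axes as they then stand; what a row does not reach is not made up. A row lasts 1/10 s, in which the tool goes at most 50 mm and 8.59 degrees, less where a joint would pass 70% of its speed; a pose out of reach is approached as far as the arm can. A call is refused whole if a number of a shift passes 1 or a number of a turn 0.15, either way. A call with a gripper value outside its range is refused whole. The fingers move at their own pace and stop on an object; "newtons" is the grip in N (left out, the last holds). Time passes only in rows, so rows that do not move let the fingers close, or fill a call up. It gives the time, the measured TCP pose, the force, the opening and the grip force at its end, in the units of the state.
- manip.get_state(): the state, without advancing time (a new reading comes with each control period).
- manip.snapshot(name): name is "side" or "top"; returns (picture, depth): 420x560x3 uint8, blue, green, red; 420x560 float32, mm along the optical axis (not along the pixel's ray), 0 where there is no reading.
- manip.calibration(name): a dict with "camera_matrix" (3x3 intrinsics, pixels), "pose" (4x4, takes a point from camera to world coordinates). Camera axes: x right, y down, z forward; pixel columns grow to the right and rows downward; lengths in mm; the calibration is good to about 2 mm. A picture is of the moment at which its call begins. calibration takes no time and is no camera call.
- manip.sign_off(): hands the job in; it is judged then, once.
The state is a dict: "clock": time; "q": joint angles; "joint_vel": joint speeds; "effort": joint torques, N m; "eef_pos": TCP position; "orientation": TCP orientation; "force": force on the tool from outside, world axes, zero at the start; "moment": the same for the moment, N m; "opening": finger opening in mm; "grip_force": force on a finger pad.
Only numpy, scipy, OpenCV 4.12 (cv2) and the standard library are available. Lean on these libraries where they do the work, as an engineer would, in place of code of your own. Each camera call takes 0.05 s, during which the arm holds its last target. There are 200 camera calls.

## Working session

There is one attempt and no reset: what is moved stays moved. The work goes in short steps, Python scripts to look and compute and a tool call to move; the robot and the scene stay as the last step left them, time stands still between calls to the robot, and variables do not carry over. Pictures are saved under pics/ and viewed, at most 14 in all, crops included, and the job is handed in when it is done.

Besides the shell and the picture viewer there is one more tool, called after ">>>" as name(argument=value, ...), one argument or row to a line, values as JSON. send_rows: Moves the arm, as the interface text tells. Its arguments: {"type":"object","properties":{"rows":{"type":"array","items":{"type":"array","items":{"type":"array","items":{"type":"number"}}}},"newtons":{"type":"number"}},"required":["rows"]}

```bash
mkdir -p pics; python3 - <<'E'
from cell import manip
import cv2,numpy as np
print(manip.get_state(), manip.pinch_z)
for n in("top","side"):
    p,d=manip.snapshot(n); cv2.imwrite(f"pics/{n}0.png",p); np.savez(f"pics/{n}0.npz",p=p,d=d)
    c=manip.calibration(n); print(n,c["camera_matrix"],c["pose"])
E
```

```text
{'clock': 0.0, 'q': array([ 1.17952213,  0.41794635, -0.01031311,  1.614152  ,  0.00469404,
        1.11071506, -0.0529583 ]), 'joint_vel': array([-0.00024487, -0.00012667, -0.00041097, -0.00063329,  0.00090548,
        0.00160849,  0.0008535 ]), 'effort': array([-1.15835675e-03, -8.51248527e+01,  6.38309587e-01, -4.25986755e+01,
       -4.88295977e-02,  1.87206577e-02,  1.96489968e-04]), 'eef_pos': array([ 214.03327178, -586.77870176,  177.05182987]), 'orientation': array([ 9.84741103e-01,  1.74024719e-01, -1.43724519e-04, -5.80883307e-04]), 'force': array([ 0.36918424, -0.21325506,  0.40792457]), 'moment': array([0.01522891, 0.01679939, 0.00447123]), 'grip_force': 0.0, 'opening': 94.08360590033828} -18.8
top [[378.97555785   0.         281.97788121]
 [  0.         378.97555785 203.46045515]
 [  0.           0.           1.        ]] [[-1.18129708e-02 -9.90291616e-01  1.38502595e-01  4.50446718e+02]
 [-9.99814451e-01  9.59004117e-03 -1.67061238e-02  2.24794444e+01]
 [ 1.52156888e-02 -1.38674245e-01 -9.90221155e-01  8.86397662e+02]
 [ 0.00000000e+00  0.00000000e+00  0.00000000e+00  1.00000000e+00]]
side [[530.87658257   0.         274.31519255]
 [  0.         530.87658257 218.42063702]
 [  0.           0.           1.        ]] [[ 9.93213904e-01 -7.64853455e-02  8.76135474e-02  4.81336494e+02]
 [-1.14549683e-01 -5.13065069e-01  8.50671855e-01 -9.05642758e+02]
 [-2.01124800e-02 -8.54935218e-01 -5.18344732e-01  6.16351993e+02]
 [ 0.00000000e+00  0.00000000e+00  0.00000000e+00  1.00000000e+00]]
```

View pics/top0.png

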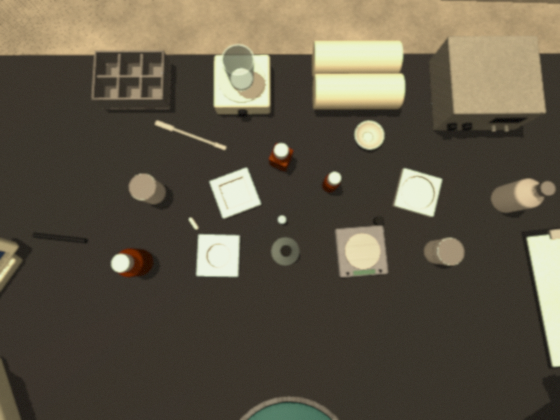

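View pics/side0.png

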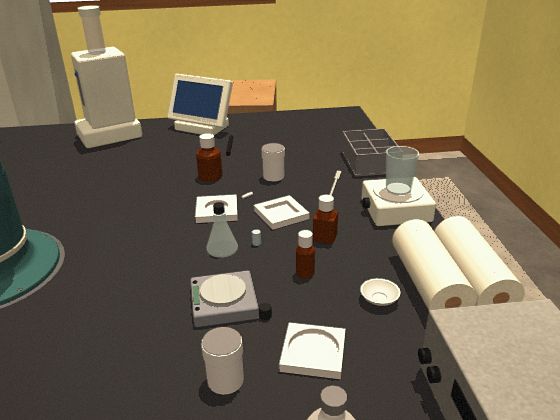

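The top view shows these items (pixel positions):
- **Bottle caps:** wide (122,263), square (281,150), small (334,178).
- **Jars:** (147,188) and (443,252).
- **Holders:** square (235,192), small (218,256), wide (418,192).
- **Scale pan:** (362,251).
- **Flask:** (285,251).

The side view agrees.

```bash
cat > h.py <<'E'
import numpy as np,cv2
from cell import manip
def cloud(n,d):
    c=manip.calibration(n);K=c["camera_matrix"];T=c["pose"]
    v,u=np.indices(d.shape);r=np.stack([(u-K[0,2])/K[0,0],(v-K[1,2])/K[1,1],np.ones(d.shape)],-1)
    return (r*d[...,None])@T[:3,:3].T+T[:3,3]
def ray(n,uv,z):
    c=manip.calibration(n);K=c["camera_matrix"];T=c["pose"]
    uv=np.atleast_2d(uv).astype(float)
    r=np.c_[(uv-K[:2,2])/[K[0,0],K[1,1]],np.ones(len(uv))]@T[:3,:3].T
    return T[:3,3]+r*((z-T[2,3])/r[:,2])[:,None]
def blob(n,W,uv,z,tol,R):
    m=(abs(W[...,2]-z)<tol); v,u=np.indices(m.shape); m&=(np.hypot(u-uv[0],v-uv[1])<R)
    k,l,s,ce=cv2.connectedComponentsWithStats(m.astype(np.uint8))
    i=1+np.argmax(s[1:,4]); m=l==i
    p=np.argwhere(m)[:,::-1]; zz=np.median(W[m][:,2])
    P=ray(n,p,z)[:,:2].astype(np.float32)
    return P,zz
E
python3 - <<'E'
from h import *
np.set_printoptions(suppress=True,precision=1)
obj={"top":dict(wide=(122,263,112),square=(281,150,96),small=(334,178,90),jarL=(147,188,81),jarR=(443,252,81),Hsq=(235,192,16),Hsm=(218,256,16),Hwd=(418,192,16),pan=(362,251,34),flask=(285,251,103)),
"side":dict(wide=(207,141,112),square=(326,202,96),small=(305,239,90),jarL=(273,149,81),jarR=(223,341,81),Hsq=(281,212,16),Hsm=(217,208,16),Hwd=(314,350,16),pan=(223,290,34),flask=(219,207,103))}
for n in obj:
    d=np.load(f"pics/{n}0.npz")["d"];W=cloud(n,d)
    for k,(u,v,z) in obj[n].items():
        try:
            H=k[0]=='H'
            P,zz=blob(n,W,(u,v),z,6 if not H else 5,38 if n=="top" else 55)
            c,r=cv2.minEnclosingCircle(P);b=cv2.minAreaRect(P)
            print(n,k,len(P),"z%.0f"%zz,np.array(c),"r%.0f"%r,"rect",np.array(b[0]),np.array(b[1]),"%.0f"%b[2])
        except Exception as e: print(n,k,e)
E
```

```text
top wide 262 z112 [442.8 335.7] r19 rect [442.3 335.9] [36.2 33.7] 89
top square 150 z96 [677.4  11.7] r15 rect [678.1  10.9] [28.  28.8] 89
top small 114 z90 [ 617.1 -102.3] r13 rect [ 616.5 -102.8] [22.8 24.9] 44
top jarL 565 z82 [602.8 309.2] r29 rect [602.9 309.1] [56.2 54.6] 90
top jarR 591 z82 [ 457.6 -344.6] r30 rect [ 457.5 -345.3] [57.9 56.2] 62
top Hsq 912 z16 [599.1 119.2] r64 rect [599.3 118.6] [92.7 91.9] 21
top Hsm 1254 z16 [454.9 156.5] r64 rect [455.4 156.1] [92.7 92. ] 88
top Hwd 725 z16 [ 596.7 -308.5] r64 rect [ 596.3 -308.7] [93.6 93.3] 73
top pan 1030 z34 [ 461.9 -170.3] r46 rect [ 464.  -166.4] [85.3 83.7] 16
top flask 89 z104 [462.9   3.3] r11 rect [463.5   3.2] [18.5 20.4] 89
side wide 218 z112 [443.1 658.5] r81 rect [444.2 661.6] [ 58.2 160.9] 64
side square 132 z97 [680.7   4.5] r21 rect [679.8   4. ] [41.2 28.1] 79
side small 134 z92 [ 619.8 -109. ] r19 rect [ 619.5 -109.2] [36.5 23.7] 81
side jarL 241 z83 [604.8 304.5] r38 rect [606.5 304.3] [73.7 55.1] 83
side jarR 1059 z83 [ 460.3 -350.8] r32 rect [ 460.  -350.7] [62.8 57.5] 83
side Hsq 713 z17 [602.8 114.1] r67 rect [602.2 114. ] [ 98.5 103.7] 21
side Hsm 671 z17 [458.2 150.3] r69 rect [457.9 150.4] [108.2  92.1] 88
side Hwd 1433 z18 [ 598.  -313.6] r67 rect [ 598.2 -313. ] [100.   92.4] 73
side pan 1521 z35 [ 463.8 -179.9] r71 rect [ 463.8 -178.8] [105.  103.9] 3
side flask 91 z104 [464.6  -2.1] r18 rect [465.8  -2.2] [35.6 21.4] 89
```

>>> send_rows(
  rows=[
    [[0,0,0,0,0,0.09,94],[0,0,0,0,0,0.09,94],[0,0,0,0,0,0.09,94],[0,0,0,0,0,0.08,94],[0.25,-0.3,0,0,0,0,94],[0.5,-0.6,0,0,0,0,94],[0.5,-0.6,0,0,0,0,94],[0.5,-0.6,0,0,0,0,94]],
  ],
  newtons=30,
)

```text
clock: 0.9
eef_pos: [302.3, -480.8, 177.3]
orientation: [1.0, -0.0, -0.0, -0.0]
force: [0.9, -1.0, 0.3]
opening: 94.0
grip_force: 0.0
```

>>> send_rows(
  rows=[
    [[0.5,-0.6,0,0,0,0,94],[0.5,-0.6,0,0,0,0,94],[0.5,-0.6,0,0,0,0,94],[0.5,-0.6,0,0,0,0,94],[0.5,-0.6,0,0,0,0,94],[0.5,-0.6,0,0,0,0,94],[0.5,-0.6,0,0,0,0,94],[0.5,-0.6,0,0,0,0,94]],
  ],
)

```text
clock: 1.7
eef_pos: [502.4, -240.8, 177.5]
orientation: [1.0, -0.0, -0.0, -0.0]
force: [0.3, -1.0, 0.0]
opening: 94.3
grip_force: 0.0
```

```bash
python3 - <<'E'
from h import *
np.set_printoptions(suppress=True,precision=1)
for n,uv in(("side",(326,225)),("top",(283,160))):
    d=np.load(f"pics/{n}0.npz")["d"];W=cloud(n,d).reshape(-1,3)
    for lo,hi in((8,50),(8,60),(50,62)):
        m=(W[:,2]>lo)&(W[:,2]<hi)&(np.hypot(W[:,0]-677,W[:,1]-10)<45)
        P=W[m][:,:2].astype(np.float32)
        b=cv2.minAreaRect(P);print(n,lo,hi,len(P),np.array(b[0]),np.array(b[1]),"%.0f"%b[2])
E
```

```text
side 8 50 425 [684.5  -6.1] [61.6 32.4] 18
side 8 60 553 [680.    6.2] [46.6 44. ] 66
side 50 62 171 [680.1   6.3] [46.5 43.8] 66
top 8 50 90 [663.8   6.9] [28.5 58.4] 18
top 8 60 215 [677.6  11.4] [43.6 44.5] 66
top 50 62 155 [677.7  11.4] [43.6 44.4] 66
```

>>> send_rows(
  rows=[
    [[0.5,-0.6,0,0,0,0,70],[0.5,-0.6,0,0,0,0,70],[0.5,-0.6,0,0,0,0,70],[0.4,-0.5,0,0,0,0,70],[0.25,-0.3,0,0,0,0,70],[0.14,-0.17,0,0,0,0,70],[0,0,0.3,0,0,0,60],[0,0,0.5,0,0,0,60]],
  ],
)

```text
clock: 2.5
eef_pos: [616.4, -104.8, 137.3]
orientation: [1.0, -0.0, 0.001, 0.0]
force: [1.2, -0.3, -0.7]
opening: 60.8
grip_force: 0.0
```

>>> send_rows(
  rows=[
    [[0,0,0.5,0,0,0,60],[0,0,0.5,0,0,0,60],[0,0,0.3,0,0,0,60],[0,0,0.1,0,0,0,60],[0,0,0,0,0,0,50],[0,0,0,0,0,0,0],[0,0,0,0,0,0,0],[0,0,0,0,0,0,0]],
  ],
  newtons=25,
)

```text
clock: 3.3
eef_pos: [616.7, -103.8, 68.4]
orientation: [1.0, -0.0, 0.001, 0.0]
force: [0.3, 0.6, 1.0]
opening: 31.1
grip_force: 0.0
```

>>> send_rows(
  rows=[
    [[0,0,0,0,0,0,0],[0,0,0,0,0,0,0],[0,0,0,0,0,0,0],[0,0,-0.1,0,0,0,0],[0,0,-0.2,0,0,0,0],[0,0,-0.3,0,0,0,0],[0,0,-0.4,0,0,0,0],[0,0,-0.4,0,0,0,0]],
  ],
)

```text
clock: 4.1
eef_pos: [616.5, -103.7, 139.7]
orientation: [1.0, -0.0, 0.0, 0.0]
force: [-0.1, 0.2, -0.0]
opening: 0.8
grip_force: 0.0
```

```bash
python3 - <<'E'
from h import *
ps=[]
for n in("top","side"):
    p,d=manip.snapshot(n); np.savez(f"pics/{n}1.npz",p=p,d=d); ps.append(p)
a=ps[0][100:310,200:480]; b=ps[1][100:310,180:460]
cv2.imwrite("pics/m1.png",cv2.resize(np.vstack([a,b])[:, :],None,fx=1.4,fy=1.4))
E
```

```text
(no output)
```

View pics/m1.png

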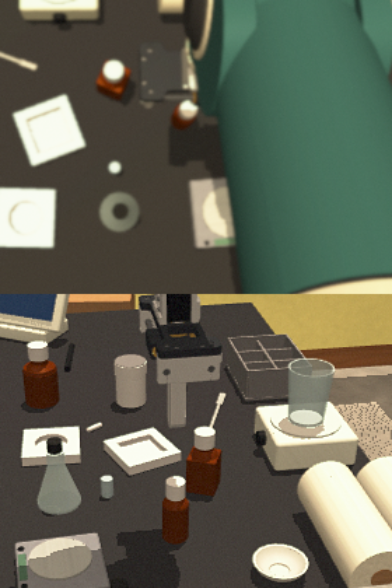

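Nothing was gripped. The gripper sits up and left of the small bottle in the top view, so the measured TCP and the cameras disagree. I'll measure the offset.

```bash
python3 - <<'E'
from h import *
np.set_printoptions(suppress=True,precision=1)
s=manip.get_state();print(s["eef_pos"],s["q"],s["orientation"])
def proj(n,P):
    c=manip.calibration(n);q=np.linalg.inv(c["pose"])@np.r_[P,1];q=c["camera_matrix"]@q[:3];return q[:2]/q[2]
for n in("top","side"): print(n,proj(n,s["eef_pos"]),proj(n,[0,0,0]))
d0=np.load("pics/side0.npz")["d"];d=np.load("pics/side1.npz")["d"];W=cloud("side",d)
for n,u0,u1 in(("side",295,320),):
    for v in range(150,196,5):
        print(v,[W[v,u].round() for u in range(300,316,5)])
T=cloud("top",np.load("pics/top1.npz")["d"]); 
for z0,z1 in((140,170),(170,200),(200,230),(230,300)):
    m=(T[...,2]>z0)&(T[...,2]<z1)&(np.hypot(T[...,0]-640,T[...,1]+60)<150)
    print(z0,m.sum(),np.median(T[m],0) if m.any() else 0, T[m].min(0) if m.any() else 0,T[m].max(0) if m.any() else 0)
E
```

```text
[ 618.  -103.9  141.7] [ 0.3  0.5 -0.2  1.6  0.1  1.  -1.5] [ 1. -0.  0.  0.]
top [338.1 171.7] [288.6 467.7]
side [304.5 209.4] [-14.2 268.6]
150 [array([ 595., -192.,  296.]), array([ 603., -192.,  296.]), array([ 611., -190.,  294.]), array([ 619., -185.,  291.])]
155 [array([ 596., -185.,  285.]), array([ 604., -187.,  285.]), array([ 612., -184.,  283.]), array([ 619., -186.,  284.])]
160 [array([ 596., -186.,  277.]), array([ 604., -185.,  276.]), array([ 611., -187.,  276.]), array([ 619., -186.,  275.])]
165 [array([ 610., -101.,  228.]), array([ 616., -116.,  234.]), array([ 624., -118.,  235.]), array([724., 360.,   2.])]
170 [array([ 610., -101.,  218.]), array([ 615., -119.,  227.]), array([ 625., -115.,  224.]), array([719., 330.,   2.])]
175 [array([ 610., -103.,  210.]), array([ 615., -121.,  218.]), array([ 625., -115.,  215.]), array([714., 304.,   1.])]
180 [array([ 610., -104.,  201.]), array([ 616., -115.,  206.]), array([ 625., -117.,  206.]), array([709., 274.,   2.])]
185 [array([ 610., -102.,  190.]), array([ 616., -116.,  196.]), array([ 625., -118.,  197.]), array([703., 245.,   3.])]
190 [array([ 610., -101.,  180.]), array([ 616., -116.,  187.]), array([ 624., -120.,  189.]), array([699., 222.,   1.])]
195 [array([659., 203.,   1.]), array([670., 199.,   2.]), array([682., 194.,   4.]), array([694., 196.,   2.])]
140 0 0 0 0
170 7 [606.7 -91.3 182.5] [606.2 -96.  174.3] [620.  -90.9 196.8]
200 0 0 0 0
230 170 [589.3 -63.6 282.7] [581.5 -87.7 268.6] [596.7 -16.9 297.8]
```

The xy agrees, but the visible fingertips end at z ≈ 180 while the state says 142. The fingers really are about 38 mm higher than reported, which explains the miss. I'll go down to reported 68, still above the cap, and check whether the offset is constant.

>>> send_rows(
  rows=[
    [[0,0,0,0,0,0,60],[0,0,0,0,0,0,60],[0,0,0,0,0,0,60],[0,0,0.3,0,0,0,60],[0,0,0.4,0,0,0,60],[0,0,0.4,0,0,0,60],[0,0,0.3,0,0,0,60],[0,0,0,0,0,0,60]],
  ],
)

```text
clock: 5.0
eef_pos: [614.7, -103.5, 64.9]
orientation: [1.0, -0.0, -0.002, -0.0]
force: [-1.0, 0.7, 0.1]
opening: 59.1
grip_force: 0.0
```

```bash
python3 - <<'E'
from h import *
np.set_printoptions(suppress=True,precision=1)
s=manip.get_state();print(s["eef_pos"],s["opening"])
p,d=manip.snapshot("side");cv2.imwrite("pics/s2.png",cv2.resize(p[100:300,220:420],None,fx=2.5,fy=2.5))
W=cloud("side",d); x,y,_=s["eef_pos"]
m=(abs(W[...,0]-x)<14)&(abs(W[...,1]-y)<60)&(W[...,2]>95)
for lo in range(95,200,6):
    k=m&(W[...,2]>=lo)&(W[...,2]<lo+6)
    if k.any(): print(lo,k.sum(),W[k].min(0),W[k].max(0))
E
```

```text
[ 614.7 -103.5   64.9] 59.078449537604776
95 22 [ 607.3 -143.    95.5] [625.9 -71.8 100.8]
101 40 [ 607.1 -147.   101. ] [624.7 -73.3 106.9]
107 48 [ 607.  -147.7  107.1] [624.8 -71.9 112.8]
113 47 [ 607.2 -148.4  113. ] [624.6 -71.6 118.9]
119 56 [ 607.  -148.2  119. ] [626.5 -71.7 125. ]
125 40 [ 607.  -148.6  125.3] [626.4 -73.5 130.9]
131 36 [ 606.8 -150.2  131. ] [ 625.8 -142.6  137. ]
137 38 [ 607.  -148.6  137.2] [ 625.9 -142.4  142.9]
143 32 [ 606.8 -150.1  143.1] [ 626.1 -141.4  148.8]
149 41 [ 607.2 -148.8  149. ] [ 625.8 -141.7  154.9]
155 33 [ 607.  -148.8  155.3] [ 625.6 -140.7  160.9]
161 37 [ 607.3 -150.2  161. ] [ 625.3 -140.4  166.7]
167 16 [ 607.9 -148.5  167.1] [ 625.4 -144.   169.9]
185 7 [616.3 -75.9 189.5] [628.4 -71.7 191. ]
191 20 [614.2 -75.7 191.1] [628.7 -71.6 196.8]
197 1 [614.3 -74.8 197.4] [614.3 -74.8 197.4]
```

View pics/s2.png

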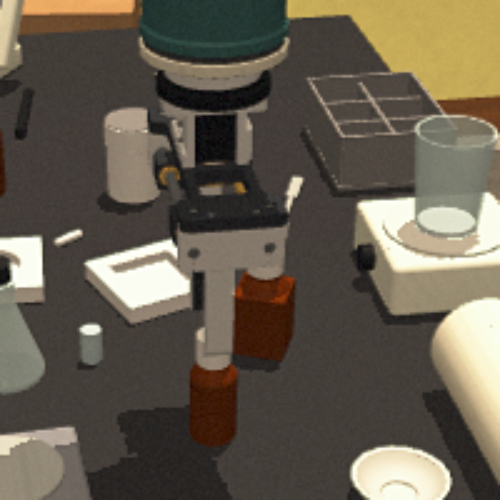

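```bash
python3 - <<'E'
from h import *
np.set_printoptions(suppress=True,precision=1)
p,d=manip.snapshot("side");W=cloud("side",d)
s=manip.get_state();print(s["eef_pos"],s["q"],s["opening"])
m=(abs(W[...,0]-616)<14)&(W[...,1]<-135)&(W[...,1]>-158)&(W[...,2]>20)
print("finger",W[m].min(0),W[m].max(0))
m=(abs(W[...,0]-616)<30)&(W[...,1]<-170)&(W[...,1]>-205)&(W[...,2]>20)
print("body",W[m].min(0),W[m].max(0))
m=(abs(W[...,0]-616)<16)&(W[...,1]<-85)&(W[...,1]>-125)&(W[...,2]>20)&(W[...,2]<110)
print("bottle",W[m].min(0),W[m].max(0))
E
```

```text
[ 616.3 -103.6   67.5] [ 0.3  0.5 -0.2  1.7  0.1  0.9 -1.6] 59.921339472990034
finger [ 602.  -158.    95.3] [ 629.9 -135.1  497.5]
body [ 586.  -195.5  193. ] [ 645.8 -170.   458. ]
bottle [ 601.6 -124.6   20.2] [631.8 -95.   93.1]
```

The fingertips show at z ≈ 95 while the state reads 67. I'll rely on the cameras for z and go down another 28 mm.

>>> send_rows(
  rows=[
    [[0,0,0.1,0,0,0,50],[0,0,0.2,0,0,0,50],[0,0,0.16,0,0,0,40],[0,0,0.1,0,0,0,40],[0,0,0,0,0,0,40],[0,0,0,0,0,0,40],[0,0,0,0,0,0,40],[0,0,0,0,0,0,40]],
  ],
)

```text
clock: 5.9
eef_pos: [616.5, -103.8, 40.0]
orientation: [1.0, -0.0, 0.0, 0.0]
force: [0.1, -0.8, -0.9]
opening: 39.9
grip_force: 0.0
```

```bash
cat >> h.py <<'E'
def tips(extra=0):
    p,d=manip.snapshot("side");W=cloud("side",d);s=manip.get_state();e=s["eef_pos"];y=e[1]-s["opening"]/2-12.5
    m=(abs(W[...,0]-e[0])<5)&(abs(W[...,1]-y)<10)&(W[...,2]>max(20,e[2]-15))&(W[...,2]<e[2]+80)
    Q=W[m]; print("eef",e.round(1),"open %.0f"%s["opening"],"tip z",np.sort(Q[:,2])[:6].round() if len(Q) else None)
    return p,d,W
E
python3 - <<'E'
from h import *
p,d,W=tips()
cv2.imwrite("pics/s3.png",cv2.resize(p[150:300,230:430],None,fx=3,fy=3))
E
```

```text
eef [ 616.4 -103.7   39.9] open 40 tip z [71. 72. 73. 73. 75. 79.]
```

View pics/s3.png

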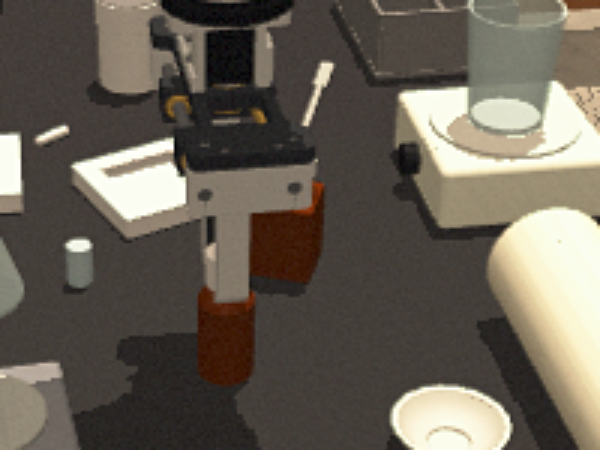

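Tip z is 71 against a reported 40, so the offset is about +31 and constant. The finger sits beside the cap. Down 4 mm more, then close and lift.

>>> send_rows(
  rows=[
    [[0,0,0.08,0,0,0,40],[0,0,0,0,0,0,0],[0,0,0,0,0,0,0],[0,0,0,0,0,0,0],[0,0,0,0,0,0,0],[0,0,0,0,0,0,0],[0,0,-0.04,0,0,0,0],[0,0,-0.1,0,0,0,0]],
  ],
  newtons=25,
)

```text
clock: 6.75
eef_pos: [616.0, -103.7, 42.6]
orientation: [1.0, -0.0, -0.0, -0.0]
force: [-0.6, -0.3, -0.8]
opening: 25.6
grip_force: 25.0
```

>>> send_rows(
  rows=[
    [[0,0,-0.2,0,0,0,0],[0,0,-0.4,0,0,0,0],[0,0,-0.5,0,0,0,0],[0,0,-0.5,0,0,0,0],[0,0,-0.4,0,0,0,0],[-0.16,-0.26,0,0,0,0,0],[-0.3,-0.48,0,0,0,0,0],[-0.37,-0.6,0,0,0,0,0]],
  ],
)

```text
clock: 7.55
eef_pos: [573.7, -36.1, 142.3]
orientation: [1.0, -0.001, -0.0, 0.0]
force: [-0.1, 0.8, -1.7]
opening: 25.3
grip_force: 25.0
```

>>> send_rows(
  rows=[
    [[-0.37,-0.6,0,0,0,0,0],[-0.37,-0.6,0,0,0,0,0],[-0.37,-0.6,0,0,0,0,0],[-0.37,-0.6,0,0,0,0,0],[-0.37,-0.6,0,0,0,0,0],[-0.37,-0.6,0,0,0,0,0],[-0.17,-0.26,0,0,0,0,0],[0,0,0,0,0,0,0]],
  ],
)

```text
clock: 8.35
eef_pos: [453.4, 158.5, 142.6]
orientation: [1.0, 0.002, -0.0, -0.0]
force: [0.4, 0.1, -0.6]
opening: 25.6
grip_force: 25.0
```

>>> send_rows(
  rows=[
    [[0,0,0.2,0,0,0,0],[0,0,0.4,0,0,0,0],[0,0,0.4,0,0,0,0],[0,0,0.3,0,0,0,0],[0,0,0.2,0,0,0,0],[0,0,0.1,0,0,0,0],[0,0,0,0,0,0,0],[0,0,0,0,0,0,0]],
  ],
)

```text
clock: 9.15
eef_pos: [455.6, 156.3, 63.0]
orientation: [1.0, -0.0, 0.0, -0.0]
force: [-0.4, -0.5, -0.2]
opening: 26.0
grip_force: 25.0
```

```bash
python3 - <<'E'
from h import *
np.set_printoptions(suppress=True,precision=1)
p,d,W=tips()
cv2.imwrite("pics/s4.png",cv2.resize(p[130:280,150:350],None,fx=3,fy=3))
hsv=cv2.cvtColor(p,cv2.COLOR_BGR2HSV)
m=(hsv[...,1]>150)&((hsv[...,0]<14)|(hsv[...,0]>170))&(np.hypot(W[...,0]-455,W[...,1]-156)<40)&(W[...,2]>20)&(W[...,2]<60)
print(m.sum(),W[m].min(0),W[m].max(0),np.median(W[m],0))
E
```

```text
eef [455.7 156.4  63.2] open 26 tip z [49. 49. 50. 50. 51. 52.]
155 [442.2 133.6  31.2] [476.2 155.   59.5] [457.8 140.8  47.2]
```

View pics/s4.png

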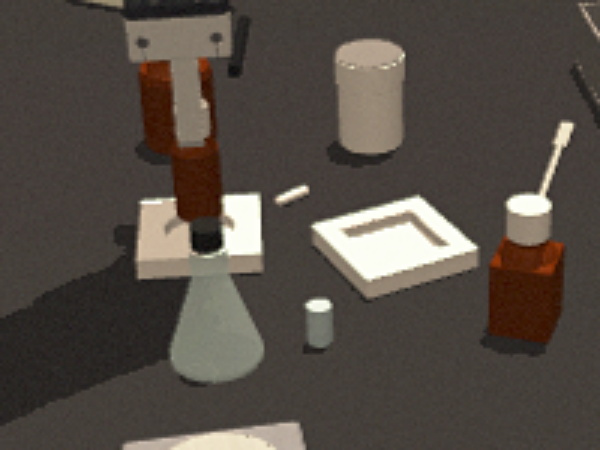

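The bottle is centred over the small recess, with its base about 28 mm up. Lowering.

>>> send_rows(
  rows=[
    [[-0.03,0,0.1,0,0,0,0],[0,0,0.12,0,0,0,0],[0,0,0.1,0,0,0,0],[0,0,0.05,0,0,0,0],[0,0,0.02,0,0,0,0],[0,0,0.01,0,0,0,0],[0,0,0,0,0,0,0],[0,0,0,0,0,0,0]],
  ],
)

```text
clock: 10.0
eef_pos: [453.9, 156.4, 42.8]
orientation: [1.0, -0.0, 0.0, -0.0]
force: [0.2, -0.2, -1.0]
opening: 25.5
grip_force: 25.0
```

>>> send_rows(
  rows=[
    [[0,0,0.01,0,0,0,0],[0,0,0.01,0,0,0,0],[0,0,0.01,0,0,0,0],[0,0,0.01,0,0,0,0],[0,0,0,0,0,0,0],[0,0,0,0,0,0,0],[0,0,0,0,0,0,0],[0,0,0,0,0,0,0]],
  ],
)

```text
clock: 10.8
eef_pos: [454.4, 156.5, 41.4]
orientation: [1.0, -0.0, 0.001, -0.0]
force: [-3.4, -2.0, 16.3]
opening: 25.6
grip_force: 25.0
```

Contact with the recess floor. Release, rise and head for the square bottle.

>>> send_rows(
  rows=[
    [[0,0,-0.02,0,0,0,26],[0,0,0,0,0,0,40],[0,0,0,0,0,0,55],[0,0,0,0,0,0,60],[0,0,0,0,0,0,60],[0,0,-0.2,0,0,0,60],[0,0,-0.4,0,0,0,60],[0,0,-0.6,0,0,0,60]],
  ],
)

```text
clock: 11.6
eef_pos: [453.0, 156.2, 102.1]
orientation: [1.0, 0.0, -0.001, 0.0]
force: [1.0, -0.2, 0.3]
opening: 60.0
grip_force: 0.0
```

>>> send_rows(
  rows=[
    [[0,0,-0.6,0,0,0,60],[0.3,0.2,0,0,0,0,60],[0.6,0.4,0,0,0,0,60],[0.7,0.45,0,0,0,0,60],[0.7,0.45,0,0,0,0,60],[0.7,0.45,0,0,0,0,60],[0.7,0.45,0,0,0,0,60],[0.5,0.33,0,0,0,0,60]],
  ],
)

```text
clock: 12.4
eef_pos: [665.6, 17.3, 131.2]
orientation: [1.0, -0.001, -0.0, 0.0]
force: [-0.1, -0.2, -0.9]
opening: 59.9
grip_force: 0.0
```

```bash
python3 - <<'E'
from h import *
np.set_printoptions(suppress=True,precision=1)
p,d,W=tips()
cv2.imwrite("pics/s5.png",p)
m=(np.hypot(W[...,0]-455,W[...,1]-150)<25)&(W[...,2]>80)&(W[...,2]<110)
print(m.sum(),W[m].max(0),np.median(W[m],0))
E
```

```text
eef [667.9  14.1 130.9] open 60 tip z [164. 164. 165. 168. 168. 168.]
126 [470.4 168.2 100.5] [458.3 146.3  94.3]
```

View pics/s5.png

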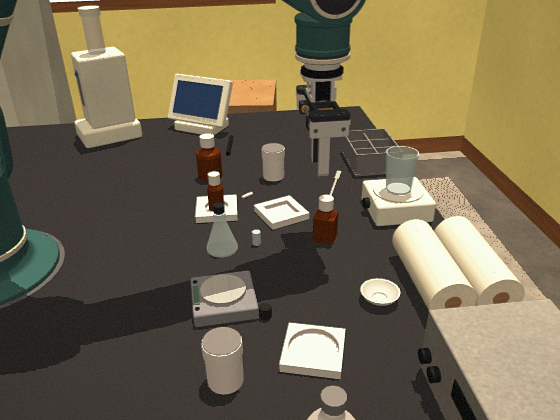

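The small bottle stands upright in its holder, cap top at about 96. On to the square one.

>>> send_rows(
  rows=[
    [[0.1,0.03,0.1,0,0,0,60],[0.1,0.02,0.3,0,0,0,60],[0,0,0.4,0,0,0,60],[0,0,0.4,0,0,0,55],[0,0,0.3,0,0,0,50],[0,0,0.2,0,0,0,45],[0,0,0.1,0,0,0,45],[0,0,0,0,0,0,45]],
  ],
)

```text
clock: 13.25
eef_pos: [673.6, 17.5, 41.3]
orientation: [1.0, 0.0, -0.0, -0.0]
force: [0.4, 0.2, -0.8]
opening: 44.7
grip_force: 0.0
```

```bash
python3 - <<'E'
from h import *
tips()
E
```

```text
eef [674.   17.5  41.9] open 45 tip z [27. 28. 28. 29. 29. 29.]
```

>>> send_rows(
  rows=[
    [[0.08,0.12,0,0,0,0,45],[0,0,0,0,0,0,45],[0,0,0,0,0,0,0],[0,0,0,0,0,0,0],[0,0,0,0,0,0,0],[0,0,0,0,0,0,0],[0,0,-0.04,0,0,0,0],[0,0,-0.1,0,0,0,0]],
  ],
  newtons=30,
)

```text
clock: 14.1
eef_pos: [677.3, 11.3, 48.3]
orientation: [1.0, -0.0, -0.001, -0.0]
force: [0.6, -0.6, -1.3]
opening: 29.4
grip_force: 30.0
```

>>> send_rows(
  rows=[
    [[0,0,-0.3,0,0,0,0],[0,0,-0.4,0,0,0,0],[0,0,-0.3,0,0,0,0],[-0.2,-0.27,0,0,0,0,0],[-0.4,-0.55,0,0,0,0,0],[-0.45,-0.62,0,0,0,0,0],[-0.35,-0.48,0,0,0,0,0],[-0.17,-0.23,0,0,0,0,0]],
  ],
)

```text
clock: 14.9
eef_pos: [597.2, 122.1, 98.9]
orientation: [1.0, 0.002, -0.0, -0.0]
force: [0.2, -0.3, -1.0]
opening: 29.6
grip_force: 30.0
```

>>> send_rows(
  rows=[
    [[0,0,0,0,0,-0.1,0],[0,0,0,0,0,-0.13,0],[0,0,0,0,0,-0.13,0],[0,0,0,0,0,-0.13,0],[0,0,0,0,0,-0.13,0],[0,0,0,0,0,-0.11,0],[0,0,0,0,0,-0.05,0],[0,0,0,0,0,0,0]],
  ],
)

```text
clock: 15.7
eef_pos: [599.2, 118.5, 98.6]
orientation: [0.925, 0.38, -0.0, -0.0]
force: [-0.5, -0.4, -1.6]
opening: 29.3
grip_force: 30.0
```

>>> send_rows(
  rows=[
    [[0,0,0.2,0,0,0,0],[0,0,0.3,0,0,0,0],[0,0,0.2,0,0,0,0],[0,0,0,0,0,0,0],[0,0,0,0,0,0,0],[0,0,0,0,0,0,0],[0,0,0,0,0,0,0],[0,0,0,0,0,0,0]],
  ],
)

```text
clock: 16.5
eef_pos: [599.5, 118.8, 64.0]
orientation: [0.925, 0.38, 0.0, 0.0]
force: [-0.2, -0.4, -1.9]
opening: 29.6
grip_force: 30.0
```

```bash
python3 - <<'E'
from h import *
np.set_printoptions(suppress=True,precision=1)
p,d=manip.snapshot("side");W=cloud("side",d);s=manip.get_state();print(s["eef_pos"],s["orientation"])
cv2.imwrite("pics/s6.png",cv2.resize(p[130:280,190:390],None,fx=3,fy=3))
hsv=cv2.cvtColor(p,cv2.COLOR_BGR2HSV)
m=(hsv[...,1]>150)&((hsv[...,0]<14)|(hsv[...,0]>170))&(np.hypot(W[...,0]-599,W[...,1]-119)<45)&(W[...,2]>20)
print(m.sum(),W[m].min(0)); z0=W[m][:,2].min()
for lo,hi in((0,25),(25,45),(0,50)):
    k=m&(W[...,2]>z0+lo)&(W[...,2]<z0+hi);b=cv2.minAreaRect(W[k][:,:2].astype(np.float32));print(lo,np.array(b[0]),np.array(b[1]),b[2])
E
```

```text
[599.5 118.8  63.9] [0.9 0.4 0.  0. ]
681 [575.3  82.8  26.9]
0 [596.4 101.6] [30.8 55.4] 67.0294189453125
25 [597.5 102.1] [30.8 55.4] 68.82540893554688
0 [596.3 102.2] [31.9 57.4] 68.46470642089844
```

View pics/s6.png

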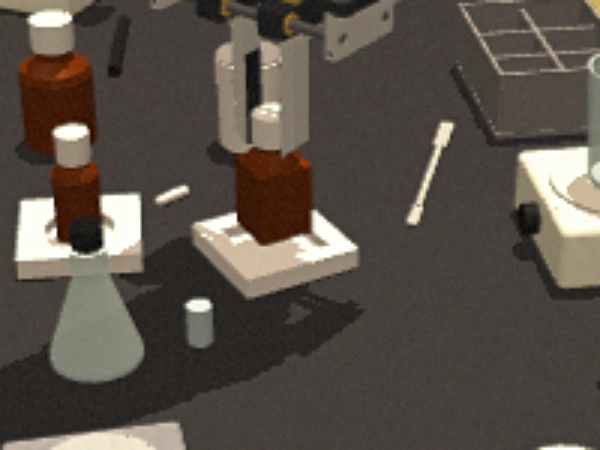

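The square bottle's sides look parallel to the slab and it is centred. Lowering.

>>> send_rows(
  rows=[
    [[0,0,0.08,0,0,0,0],[0,0,0.1,0,0,0,0],[0,0,0.08,0,0,0,0],[0,0,0.04,0,0,0,0],[0,0,0.01,0,0,0,0],[0,0,0.01,0,0,0,0],[0,0,0,0,0,0,0],[0,0,0,0,0,0,0]],
  ],
)

```text
clock: 17.35
eef_pos: [599.4, 118.8, 47.8]
orientation: [0.925, 0.38, 0.0, -0.0]
force: [-1.1, 0.2, -1.7]
opening: 29.4
grip_force: 30.0
```

>>> send_rows(
  rows=[
    [[0,0,0.01,0,0,0,0],[0,0,0.01,0,0,0,0],[0,0,0.01,0,0,0,0],[0,0,0,0,0,0,0],[0,0,0,0,0,0,0],[0,0,0,0,0,0,0],[0,0,0,0,0,0,0],[0,0,0,0,0,0,0]],
  ],
)

```text
clock: 18.15
eef_pos: [600.0, 118.8, 47.6]
orientation: [0.925, 0.38, 0.001, 0.0]
force: [-4.4, -3.3, 17.3]
opening: 29.3
grip_force: 30.0
```

>>> send_rows(
  rows=[
    [[0,0,-0.02,0,0,0,30],[0,0,0,0,0,0,60],[0,0,0,0,0,0,60],[0,0,0,0,0,0,60],[0,0,0,0,0,0,60],[0,0,-0.2,0,0,0,60],[0,0,-0.4,0,0,0,60],[0,0,-0.5,0,0,0,60]],
  ],
)

```text
clock: 18.95
eef_pos: [598.9, 118.8, 102.8]
orientation: [0.925, 0.38, -0.001, -0.0]
force: [-0.5, 0.1, 1.1]
opening: 59.9
grip_force: 0.0
```

>>> send_rows(
  rows=[
    [[0,0,-0.4,0,0,0.1,60],[0,0,-0.2,0,0,0.13,60],[0,0,0,0,0,0.13,60],[0,0,0,0,0,0.13,60],[0,0,0,0,0,0.13,60],[0,0,0,0,0,0.11,60],[0,0,0,0,0,0.05,60],[0,0,0,0,0,0,60]],
  ],
)

```text
clock: 19.75
eef_pos: [599.4, 119.1, 132.9]
orientation: [1.0, -0.0, 0.0, -0.0]
force: [0.2, 0.1, -0.3]
opening: 60.3
grip_force: 0.0
```

>>> send_rows(
  rows=[
    [[-0.2,-0.27,0,0,0,0,60],[-0.4,-0.55,0,0,0,0,60],[-0.5,-0.7,0,0,0,0,60],[-0.5,-0.7,0,0,0,0,60],[-0.5,-0.7,0,0,0,0,60],[-0.5,-0.7,0,0,0,0,60],[-0.34,-0.46,0,0,0,0,60],[-0.2,-0.26,0,0,0,0,60]],
  ],
)

```text
clock: 20.55
eef_pos: [439.5, 338.8, 132.6]
orientation: [1.0, 0.003, -0.0, -0.0]
force: [1.0, 0.3, -0.7]
opening: 60.0
grip_force: 0.0
```

```bash
python3 - <<'E'
from h import *
np.set_printoptions(suppress=True,precision=1)
p,d,W=tips(); print(manip.get_state()["orientation"])
cv2.imwrite("pics/s7.png",cv2.resize(p[80:280,150:400],None,fx=2.5,fy=2.5))
E
```

```text
eef [438.4 340.2 132.7] open 60 tip z [164. 165. 166. 167. 169. 170.]
[ 1.  0. -0. -0.]
```

View pics/s7.png

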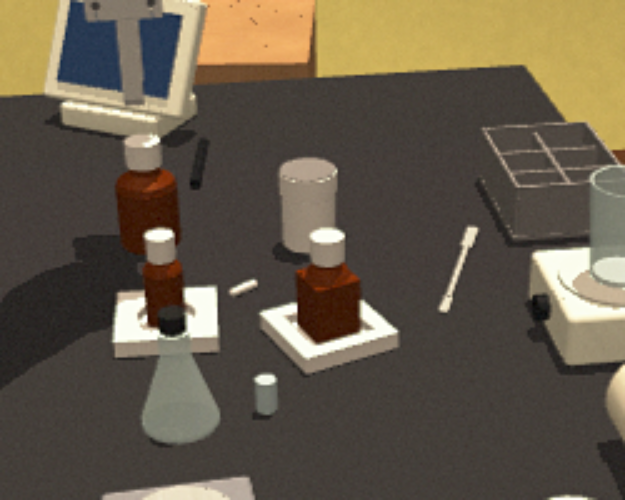

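Small and square are both seated and upright. Now the wide one.

>>> send_rows(
  rows=[
    [[0,0,0.1,0,0,0,60],[0,0,0.3,0,0,0,60],[0,0,0.4,0,0,0,60],[0,0,0.3,0,0,0,60],[0,0,0.2,0,0,0,60],[0,0,0.13,0,0,0,60],[0,0,0.08,0,0,0,60],[0,0,0,0,0,0,60]],
  ],
)

```text
clock: 21.4
eef_pos: [442.4, 335.8, 56.5]
orientation: [1.0, -0.0, -0.0, -0.0]
force: [-0.2, 0.7, -0.4]
opening: 60.4
grip_force: 0.0
```

>>> send_rows(
  rows=[
    [[0,0,0,0,0,0,0],[0,0,0,0,0,0,0],[0,0,0,0,0,0,0],[0,0,0,0,0,0,0],[0,0,0,0,0,0,0],[0,0,0,0,0,0,0],[0,0,-0.04,0,0,0,0],[0,0,-0.1,0,0,0,0]],
  ],
  newtons=40,
)

```text
clock: 22.2
eef_pos: [441.9, 335.4, 63.4]
orientation: [1.0, -0.0, -0.001, 0.0]
force: [0.3, 0.2, -2.0]
opening: 35.5
grip_force: 40.0
```

>>> send_rows(
  rows=[
    [[0,0,-0.3,0,0,0,0],[0,0,-0.5,0,0,0,0],[0,0,-0.5,0,0,0,0],[0,0,-0.5,0,0,0,0],[0,0,-0.4,0,0,0,0],[0,0,-0.26,0,0,0,0],[0,0,0,0,0,0,0],[0.05,0.2,0,0,0,0,0]],
  ],
)

```text
clock: 23.0
eef_pos: [444.2, 326.3, 186.3]
orientation: [1.0, 0.001, -0.0, -0.0]
force: [0.5, 0.0, -2.9]
opening: 35.2
grip_force: 40.0
```

>>> send_rows(
  rows=[
    [[0.1,0.4,0,0,0,0,0],[0.14,0.6,0,0,0,0,0],[0.17,0.72,0,0,0,0,0],[0.17,0.72,0,0,0,0,0],[0.17,0.72,0,0,0,0,0],[0.17,0.72,0,0,0,0,0],[0.17,0.72,0,0,0,0,0],[0.17,0.72,0,0,0,0,0]],
  ],
)

```text
clock: 23.8
eef_pos: [507.1, 57.4, 185.5]
orientation: [1.0, -0.0, -0.001, 0.0]
force: [-0.2, 0.0, -2.6]
opening: 35.5
grip_force: 40.0
```

>>> send_rows(
  rows=[
    [[0.17,0.72,0,0,0,0,0],[0.17,0.72,0,0,0,0,0],[0.17,0.72,0,0,0,0,0],[0.17,0.72,0,0,0,0,0],[0.17,0.72,0,0,0,0,0],[0.17,0.72,0,0,0,0,0],[0.17,0.72,0,0,0,0,0],[0.17,0.72,0,0,0,0,0]],
  ],
)

```text
clock: 24.6
eef_pos: [574.7, -230.3, 185.2]
orientation: [1.0, -0.0, -0.001, -0.0]
force: [0.6, 0.6, -3.3]
opening: 35.4
grip_force: 40.0
```

>>> send_rows(
  rows=[
    [[0.17,0.7,0,0,0,0,0],[0.12,0.5,0,0,0,0,0],[0.08,0.3,0,0,0,0,0],[0.04,0.11,0,0,0,0,0],[0,0,0,0,0,0,0],[0,0,0,0,0,0,0],[0,0,0,0,0,0,0],[0,0,0,0,0,0,0]],
  ],
)

```text
clock: 25.4
eef_pos: [596.4, -307.8, 186.9]
orientation: [1.0, 0.0, 0.0, -0.0]
force: [0.0, 0.6, -1.8]
opening: 35.3
grip_force: 40.0
```

>>> send_rows(
  rows=[
    [[0,0.02,0.2,0,0,0,0],[0,0,0.4,0,0,0,0],[0,0,0.5,0,0,0,0],[0,0,0.4,0,0,0,0],[0,0,0.3,0,0,0,0],[0,0,0.2,0,0,0,0],[0,0,0.1,0,0,0,0],[0,0,0,0,0,0,0]],
  ],
)

```text
clock: 26.2
eef_pos: [596.2, -309.7, 81.3]
orientation: [1.0, -0.0, -0.0, -0.0]
force: [-0.8, 0.1, -2.0]
opening: 35.3
grip_force: 40.0
```

```bash
python3 - <<'E'
from h import *
np.set_printoptions(suppress=True,precision=1)
p,d=manip.snapshot("side");W=cloud("side",d)
cv2.imwrite("pics/s8.png",cv2.resize(p[230:400,180:380],None,fx=3,fy=3))
hsv=cv2.cvtColor(p,cv2.COLOR_BGR2HSV)
m=(hsv[...,1]>150)&((hsv[...,0]<14)|(hsv[...,0]>170))&(np.hypot(W[...,0]-596,W[...,1]+308)<45)&(W[...,2]>20)&(W[...,2]<75)
print(m.sum(),W[m].min(0),W[m].max(0),np.percentile(W[m],[2,98],axis=0))
E
```

```text
863 [ 566.8 -343.1   27.1] [ 626.2 -309.4   75. ] [[ 567.7 -341.7   29.8]
 [ 622.7 -315.7   74.2]]
```

View pics/s8.png

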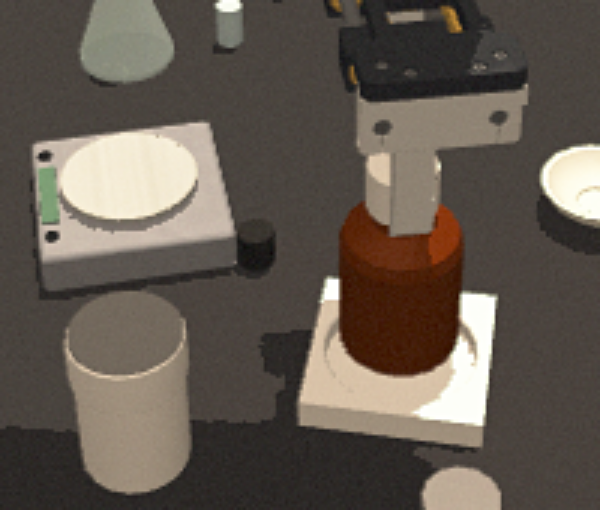

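The wide bottle is centred over the wide recess. Lowering.

>>> send_rows(
  rows=[
    [[0,0,0.1,0,0,0,0],[0,0,0.12,0,0,0,0],[0,0,0.08,0,0,0,0],[0,0,0.05,0,0,0,0],[0,0,0.01,0,0,0,0],[0,0,0,0,0,0,0],[0,0,0,0,0,0,0],[0,0,0,0,0,0,0]],
  ],
)

```text
clock: 27.05
eef_pos: [596.3, -309.8, 63.8]
orientation: [1.0, -0.0, 0.0, 0.0]
force: [-0.1, 0.2, -3.7]
opening: 35.2
grip_force: 40.0
```

>>> send_rows(
  rows=[
    [[0,0,0.01,0,0,0,0],[0,0,0.01,0,0,0,0],[0,0,0,0,0,0,0],[0,0,0,0,0,0,0],[0,0,0,0,0,0,0],[0,0,0,0,0,0,0],[0,0,0,0,0,0,0],[0,0,0,0,0,0,0]],
  ],
)

```text
clock: 27.85
eef_pos: [596.5, -309.7, 63.0]
orientation: [1.0, -0.0, 0.0, 0.0]
force: [-1.0, 2.3, 5.0]
opening: 35.5
grip_force: 40.0
```

>>> send_rows(
  rows=[
    [[0,0,0,0,0,0,60],[0,0,0,0,0,0,60],[0,0,0,0,0,0,60],[0,0,0,0,0,0,60],[0,0,-0.2,0,0,0,60],[0,0,-0.4,0,0,0,60],[0,0,-0.5,0,0,0,60],[0,0,-0.3,0,0,0,80]],
  ],
)

```text
clock: 28.65
eef_pos: [596.9, -310.0, 135.2]
orientation: [1.0, -0.0, 0.001, 0.0]
force: [0.2, -0.6, -0.2]
opening: 65.0
grip_force: 0.0
```

>>> send_rows(
  rows=[
    [[-0.3,0.07,0,0,0,0,94],[-0.6,0.15,0,0,0,0,94],[-0.7,0.18,0,0,0,0,94],[-0.7,0.18,0,0,0,0,94],[-0.38,0.1,0,0,0,0,94],[-0.1,0.02,0,0,0,0,94],[0,0,0,0,0,0,94],[0,0,0,0,0,0,94]],
  ],
)

```text
clock: 29.45
eef_pos: [458.4, -344.2, 132.8]
orientation: [1.0, 0.0, 0.0, -0.0]
force: [0.2, 0.3, 1.0]
opening: 93.8
grip_force: 0.0
```

```bash
python3 - <<'E'
from h import *
np.set_printoptions(suppress=True,precision=1)
p,d,W=tips()
m=(np.hypot(W[...,0]-596,W[...,1]+315)<30)&(W[...,2]>105)&(W[...,2]<130)
print("cap",m.sum(),np.percentile(W[m],[2,50,98],axis=0))
m=(abs(W[...,2]-82)<4)&(np.hypot(W[...,0]-457,W[...,1]+347)<45)
P=W[m][:,:2].astype(np.float32);print("jar",len(P),cv2.minEnclosingCircle(P))
cv2.imwrite("pics/s9.png",p)
E
```

```text
eef [ 458.4 -344.1  132.7] open 94 tip z [163. 164. 166. 167. 169. 171.]
cap 479 [[ 581.  -328.3  105.9]
 [ 596.5 -317.7  119.2]
 [ 613.1 -295.5  121.3]]
jar 991 ((460.00164794921875, -348.8113098144531), 29.866741180419922)
```

View pics/s9.png

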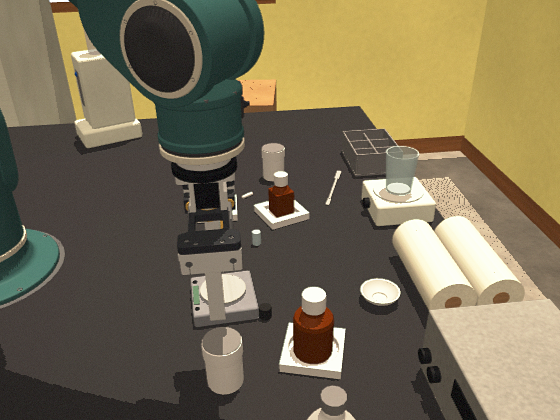

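The wide bottle is seated upright. Now I'll grip the right-hand jar and lift it a little to weigh it.

>>> send_rows(
  rows=[
    [[0,0.04,0.2,0,0,0,94],[0,0,0.4,0,0,0,94],[0,0,0.5,0,0,0,94],[0,0,0.5,0,0,0,94],[0,0,0.35,0,0,0,94],[0,0,0.2,0,0,0,94],[0,0,0.1,0,0,0,94],[0,0,0,0,0,0,94]],
  ],
)

```text
clock: 30.3
eef_pos: [457.3, -346.5, 19.7]
orientation: [1.0, 0.0, -0.0, -0.0]
force: [1.1, -0.3, 0.0]
opening: 93.8
grip_force: 0.0
```

>>> send_rows(
  rows=[
    [[0,0,0,0,0,0,40],[0,0,0,0,0,0,40],[0,0,0,0,0,0,40],[0,0,0,0,0,0,40],[0,0,0,0,0,0,40],[0,0,0,0,0,0,40],[0,0,0,0,0,0,40],[0,0,0,0,0,0,40]],
  ],
  newtons=35,
)

```text
clock: 31.1
eef_pos: [457.4, -346.9, 20.3]
orientation: [1.0, -0.0, 0.0, 0.0]
force: [0.3, -0.8, 4.5]
opening: 57.3
grip_force: 35.0
```

>>> send_rows(
  rows=[
    [[0,0,-0.05,0,0,0,40],[0,0,-0.1,0,0,0,40],[0,0,-0.1,0,0,0,40],[0,0,-0.05,0,0,0,40],[0,0,0,0,0,0,40],[0,0,0,0,0,0,40],[0,0,0,0,0,0,40],[0,0,0,0,0,0,40]],
  ],
)

```text
clock: 31.9
eef_pos: [457.1, -346.6, 34.9]
orientation: [1.0, -0.0, -0.0, -0.0]
force: [0.1, -0.5, -5.2]
opening: 57.7
grip_force: 35.0
```

```bash
python3 - <<'E'
from h import *
np.set_printoptions(suppress=True,precision=1)
print(np.array([ (manip.snapshot("side"),manip.get_state()["force"])[1] for _ in range(6)]))
E
```

```text
[[ 0.2  0.7 -3.7]
 [-0.6  0.2 -4.3]
 [ 0.3 -1.2 -4.8]
 [ 0.2  0.9 -4.2]
 [-0.  -0.7 -3.9]
 [ 0.5 -0.3 -4.5]]
```

The reading is −4.2 N, so this is the full jar. I'll refine the pan centre by colour in the first pictures.

```bash
python3 - <<'E'
from h import *
for n,u,v,R in(("top",362,251,32),("side",223,290,34)):
    p=np.load(f"pics/{n}0.npz")["p"].astype(int);g=p.sum(2)/3
    yy,xx=np.indices(g.shape); 
    hsv=cv2.cvtColor(p.astype(np.uint8),cv2.COLOR_BGR2HSV)
    m=((hsv[...,1]>28)&(hsv[...,2]>150)&(hsv[...,0]<40)&(np.hypot(xx-u,yy-v)<R)).astype(np.uint8)
    m=cv2.morphologyEx(m,cv2.MORPH_OPEN,np.ones((3,3)))
    c=max(cv2.findContours(m,0,1)[0],key=cv2.contourArea)[:,0]
    P=ray(n,c,34)[:,:2].astype(np.float32)
    print(n,len(c),c.mean(0),cv2.minEnclosingCircle(P),cv2.fitEllipse(P))
d=np.load("pics/top0.npz")["d"];W=cloud("top",d)
m=(W[...,2]>18)&(W[...,2]<32)&(abs(W[...,0]-462)<75)&(abs(W[...,1]+172)<75)
P=W[m][:,:2].astype(np.float32);print(cv2.minAreaRect(P))
print(manip.get_state()["eef_pos"])
E
```

```text
top 186 [361.02688172 251.3172043 ] ((460.9770202636719, -168.04502868652344), 70.75597381591797) ((462.7874755859375, -168.05938720703125), (113.57266235351562, 121.24900817871094), 9.167120933532715)
side 278 [224.41007194 295.21582734] ((465.0985412597656, -177.57464599609375), 69.84806823730469) ((465.8697814941406, -174.7896270751953), (108.72620391845703, 113.90174102783203), 174.67108154296875)
((469.7596435546875, -170.63735961914062), (126.88579559326172, 114.46115112304688), 3.502251386642456)
[ 457.18847379 -346.67215348   35.0858243 ]
```

```bash
python3 - <<'E'
from h import *
from scipy.optimize import minimize
for n in("top","side"):
    W=cloud(n,cv2.medianBlur(np.load(f"pics/{n}0.npz")["d"],5)); 
    for lo in(31,32.5):
        m=(W[...,2]>lo)&(W[...,2]<40)&(np.hypot(W[...,0]-463,W[...,1]+170)<70)
        m=cv2.morphologyEx(m.astype(np.uint8),cv2.MORPH_OPEN,np.ones((5,5)))
        c=max(cv2.findContours(m,0,1)[0],key=cv2.contourArea)[:,0]
        P=ray(n,c,34)[:,:2].astype(np.float32);print(n,lo,m.sum(),np.median(W[m>0][:,:2],0),np.ptp(P,0),(P.max(0)+P.min(0))/2,cv2.fitEllipse(P))
p=np.load("pics/top0.npz")["p"][215:290,325:400];cv2.imwrite("pics/pan.png",cv2.resize(p,None,fx=8,fy=8,interpolation=0))
E
```

```text
top 31 992 [ 460.7192006  -168.73622002] [75.80792 79.17578] [ 460.71268 -168.78967] ((461.2348937988281, -168.922119140625), (76.60177612304688, 78.35951232910156), 168.32363891601562)
top 32.5 956 [ 460.84495015 -168.47788394] [75.673706 76.95209 ] [ 460.75513 -167.75444] ((461.58465576171875, -168.59432983398438), (75.42781066894531, 76.60018157958984), 12.744693756103516)
side 31 1098 [ 463.23404407 -174.41443286] [78.82205 81.93811] [ 463.72906 -171.44855] ((463.4294128417969, -171.19232177734375), (79.13787078857422, 80.91716766357422), 165.6319580078125)
side 32.5 1043 [ 463.38012657 -173.61020388] [75.538055 79.83101 ] [ 463.81006 -170.39499] ((463.5494384765625, -170.09864807128906), (77.07237243652344, 79.00952911376953), 172.42587280273438)
```

View pics/pan.png

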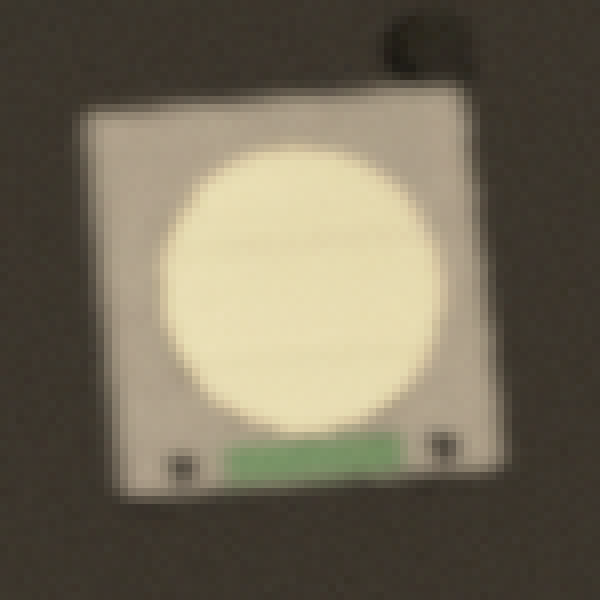

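The pan centre is about (461.5, −169). Placing the jar.

>>> send_rows(
  rows=[
    [[0,0,-0.2,0,0,0,40],[0,0,-0.4,0,0,0,40],[0,0,-0.3,0,0,0,40],[0,0,-0.1,0,0,0,40],[0,-0.1,0,0,0,0,40],[0.02,-0.3,0,0,0,0,40],[0.02,-0.5,0,0,0,0,40],[0.02,-0.6,0,0,0,0,40]],
  ],
)

```text
clock: 33.0
eef_pos: [459.6, -270.0, 84.2]
orientation: [1.0, -0.0, -0.001, -0.0]
force: [1.0, 1.3, -4.4]
opening: 57.8
grip_force: 35.0
```

>>> send_rows(
  rows=[
    [[0.02,-0.6,0,0,0,0,40],[0,-0.6,0,0,0,0,40],[0,-0.5,0,0,0,0,40],[0,-0.25,0,0,0,0,40],[0,-0.1,0,0,0,0,40],[0,0,0.1,0,0,0,40],[0,0,0,0,0,0,40],[0,0,0,0,0,0,40]],
  ],
)

```text
clock: 33.8
eef_pos: [461.0, -170.1, 79.8]
orientation: [1.0, -0.001, -0.0, -0.0]
force: [0.1, -0.2, -4.2]
opening: 57.5
grip_force: 35.0
```

>>> send_rows(
  rows=[
    [[0,0,0.15,0,0,0,40],[0,0,0.15,0,0,0,40],[0,0,0.1,0,0,0,40],[0,0,0.05,0,0,0,40],[0,0,0.02,0,0,0,40],[0,0,0,0,0,0,40],[0,0,0,0,0,0,40],[0,0,0,0,0,0,40]],
  ],
)

```text
clock: 34.6
eef_pos: [461.4, -169.2, 56.8]
orientation: [1.0, -0.0, 0.0, 0.0]
force: [-0.9, 0.6, -4.1]
opening: 57.5
grip_force: 35.0
```

>>> send_rows(
  rows=[
    [[0,0,0.02,0,0,0,40],[0,0,0.01,0,0,0,40],[0,0,0.01,0,0,0,40],[0,0,0.01,0,0,0,40],[0,0,0,0,0,0,40],[0,0,0,0,0,0,40],[0,0,0,0,0,0,40],[0,0,0,0,0,0,40]],
  ],
)

```text
clock: 35.4
eef_pos: [461.4, -169.2, 54.3]
orientation: [1.0, -0.0, 0.0, 0.0]
force: [-1.1, -0.4, 4.6]
opening: 57.7
grip_force: 35.0
```

Contact. Release, rise straight up and away, then check.

>>> send_rows(
  rows=[
    [[0,0,0,0,0,0,65],[0,0,0,0,0,0,75],[0,0,0,0,0,0,85],[0,0,0,0,0,0,85],[0,0,0,0,0,0,85],[0,0,-0.2,0,0,0,85],[0,0,-0.4,0,0,0,85],[0,0,-0.5,0,0,0,85]],
  ],
)

```text
clock: 36.2
eef_pos: [460.8, -169.0, 109.9]
orientation: [1.0, -0.0, -0.001, -0.0]
force: [0.0, -0.3, -0.5]
opening: 84.8
grip_force: 0.0
```

>>> send_rows(
  rows=[
    [[0,0,-0.6,0,0,0,85],[0,0,-0.6,0,0,0,85],[0,0.4,-0.4,0,0,0,85],[0,0.7,0,0,0,0,85],[0,0.7,0,0,0,0,85],[0,0.7,0,0,0,0,85],[0,0.7,0,0,0,0,85],[0,0.7,0,0,0,0,85]],
  ],
)

```text
clock: 37.0
eef_pos: [461.1, -365.5, 190.0]
orientation: [1.0, -0.0, 0.0, 0.0]
force: [-0.0, -0.0, -0.0]
opening: 84.7
grip_force: 0.0
```

>>> send_rows(
  rows=[
    [[0,0.7,0,0,0,0,85],[0,0.7,0,0,0,0,85],[0,0.5,0,0,0,0,85],[0,0.2,0,0,0,0,85],[0,0,0,0,0,0,85],[0,0,0,0,0,0,85],[0,0,0,0,0,0,85],[0,0,0,0,0,0,85]],
  ],
)

```text
clock: 37.8
eef_pos: [461.7, -468.1, 189.5]
orientation: [1.0, 0.001, 0.0, -0.0]
force: [-0.7, -0.7, -0.8]
opening: 84.8
grip_force: 0.0
```

```bash
python3 - <<'E'
from h import *
np.set_printoptions(suppress=True,precision=1)
p,d=manip.snapshot("top");W=cloud("top",d);cv2.imwrite("pics/end.png",p)
for k,(x,y,z) in dict(wide=(596,-309,118),sq=(599,119,102),small=(455,156,96),jarR=(461,-169,115),jarL=(603,309,81),flask=(463,3,103)).items():
    m=(abs(W[...,2]-z)<5)&(np.hypot(W[...,0]-x,W[...,1]-y)<40)
    P=W[m][:,:2].astype(np.float32)
    print(k,len(P),np.array(cv2.minEnclosingCircle(P)[0]) if len(P) else 0, np.median(W[m][:,2]) if len(P) else 0)
E
```

```text
wide 239 [ 595.7 -308.3] 118.18201442170266
sq 156 [600.  119.8] 102.27595173972384
small 126 [455.3 156.6] 96.2332239101467
jarR 634 [ 462.  -168.7] 115.76632166333798
jarL 557 [602.9 309.8] 81.8146091977427
flask 89 [462.9   3.2] 103.20822135912829
```

View pics/end.png

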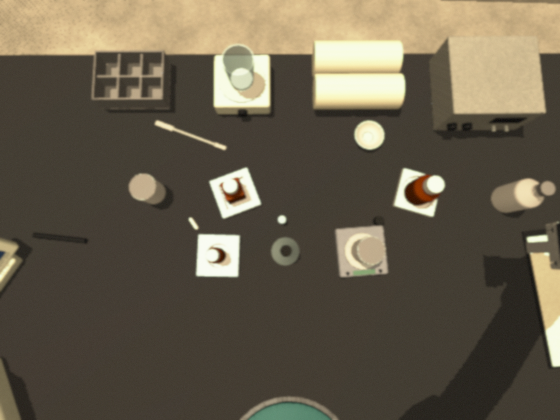

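All three bottles are seated at the expected heights. The full jar is on the pan centre, and the empty jar and the flask have not moved.

```bash
python3 -c "from cell import manip; print(manip.sign_off())"
```

```text
the job is handed in; nothing more can be done
None
```

The job is handed in: all three bottles stand upright in their matching holders, then the full jar (the right-hand one, about 4.2 N when lifted) went on the middle of the scale pan, and the empty jar and the flask were not moved; the first close on the small bottle missed because the reported tool height was about 31 mm too low.

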